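# Line up piston-ring packs by height

## Task

Line the four packs of piston rings up on the rail in order of height: the tallest on the pad next to the upright steel end stop, then going down, with the shortest on the pad farthest from the stop. Stand every pack upright and wholly on its own pad, and do not tip any of them over on the way.

Things in the scene. Friction and masses are not known exactly. Their poses are not given: they have to be found in the camera images.
- pack_82: the tallest of four packs of piston rings: an open upright tube of dark grey steel rings bound together, outside diameter 48 mm, bore 41 mm, 82 mm high, about 279 g; stands loose on the table. Origin: centre of its underside; z up along its axis. Small things may lie or stand as close as 25 mm from it to its left and right (y); in front of it and behind it (x), at least 30 mm are clear.
- pack_64: the second tallest of four packs of piston rings: an open upright tube of dark grey steel rings bound together, outside diameter 48 mm, bore 41 mm, 64 mm high, about 218 g; stands loose on the table. Origin: centre of its underside; z up along its axis. Small things may lie or stand as close as 25 mm from it to its left and right (y); in front of it and behind it (x), at least 30 mm are clear.
- pack_46: the second shortest of four packs of piston rings: an open upright tube of dark grey steel rings bound together, outside diameter 48 mm, bore 41 mm, 46 mm high, about 156 g; stands loose on the table. Origin: centre of its underside; z up along its axis. Small things may lie or stand as close as 25 mm from it to its left and right (y); in front of it and behind it (x), at least 30 mm are clear.
- pack_28: the shortest of four packs of piston rings: an open upright tube of dark grey steel rings bound together, outside diameter 48 mm, bore 41 mm, 28 mm high, about 95 g; stands loose on the table. Origin: centre of its underside; z up along its axis. Small things may lie or stand as close as 25 mm from it to its left and right (y); in front of it and behind it (x), at least 30 mm are clear.
- pad_a: fixed round brown cork pad, diameter 72 mm, 2 mm thick, one of a row of four on a flat aluminium rail (90 mm wide, 470 mm long, 10 mm high, lying across in front of the robot); this one is at one end of the row (row order a, b, c, d with a at the robot's right, -y). Pads are about 86 mm apart, centre to centre. Origin: centre of its underside, 10 mm above the table (its top is 12 mm above the table); its x axis points across the rail, y along it.
- pad_b: fixed round brown cork pad, diameter 72 mm, 2 mm thick, one of a row of four on a flat aluminium rail (90 mm wide, 470 mm long, 10 mm high, lying across in front of the robot); this one is between pad_a and pad_c (row order a, b, c, d with a at the robot's right, -y). Pads are about 86 mm apart, centre to centre. Origin: centre of its underside, 10 mm above the table (its top is 12 mm above the table); its x axis points across the rail, y along it.
- pad_c: fixed round brown cork pad, diameter 72 mm, 2 mm thick, one of a row of four on a flat aluminium rail (90 mm wide, 470 mm long, 10 mm high, lying across in front of the robot); this one is between pad_b and pad_d (row order a, b, c, d with a at the robot's right, -y). Pads are about 86 mm apart, centre to centre. Origin: centre of its underside, 10 mm above the table (its top is 12 mm above the table); its x axis points across the rail, y along it.
- pad_d: fixed round brown cork pad, diameter 72 mm, 2 mm thick, one of a row of four on a flat aluminium rail (90 mm wide, 470 mm long, 10 mm high, lying across in front of the robot); this one is at the other end of the row (row order a, b, c, d with a at the robot's right, -y). Pads are about 86 mm apart, centre to centre. Origin: centre of its underside, 10 mm above the table (its top is 12 mm above the table); its x axis points across the rail, y along it.
- end_stop: fixed end stop, an upright bright steel plate 70 mm across the rail, 10 mm thick and 50 mm high on a foot 30 mm long, standing on the rail about 84 mm beyond the outermost pad at one end or the other (it changes from start to start). At the opposite end there is only a low round black clamp knob, 30 mm in diameter and 20 mm high. Origin: centre of its underside, 10 mm above the table.

How it is judged (in metres and radians):
At the end, for the whole second after the job is handed in: Counting from the pad nearest the end stop, the pads carry the 82, 64, 46 and 28 mm packs in that order; each stands upright (within 0.1 rad) and at rest with its foot on the pad and its centre within 12 mm of the pad's centre, so that all of its foot is on the pad (linear speed of each of pack_82, pack_64, pack_46, pack_28 below 0.02 m/s and angular speed of each of pack_82, pack_64, pack_46, pack_28 below 0.2 rad/s and angle between each of pack_82, pack_64, pack_46, pack_28's own z axis and vertical below 0.1 rad and ((horizontal distance between end_stop and pad_a below 0.15 m and horizontal distance between pack_82 and pad_a below 0.012 m and z of pack_82 in the frame of pad_a between -0.002 and 0.006 m and horizontal distance between pack_64 and pad_b below 0.012 m and z of pack_64 in the frame of pad_b between -0.002 and 0.006 m and horizontal distance between pack_46 and pad_c below 0.012 m and z of pack_46 in the frame of pad_c between -0.002 and 0.006 m and horizontal distance between pack_28 and pad_d below 0.012 m and z of pack_28 in the frame of pad_d between -0.002 and 0.006 m) or (horizontal distance between end_stop and pad_d below 0.15 m and horizontal distance between pack_82 and pad_d below 0.012 m and z of pack_82 in the frame of pad_d between -0.002 and 0.006 m and horizontal distance between pack_64 and pad_c below 0.012 m and z of pack_64 in the frame of pad_c between -0.002 and 0.006 m and horizontal distance between pack_46 and pad_b below 0.012 m and z of pack_46 in the frame of pad_b between -0.002 and 0.006 m and horizontal distance between pack_28 and pad_a below 0.012 m and z of pack_28 in the frame of pad_a between -0.002 and 0.006 m))); the robot touches nothing.
It fails at once if the tallest pack is tipped over (more than 0.6 rad) (angle between pack_82's own z axis and vertical above 0.6 rad).
It fails at once if the second tallest pack is tipped over (more than 0.6 rad) (angle between pack_64's own z axis and vertical above 0.6 rad).
It fails at once if the second shortest pack is tipped over (more than 0.6 rad) (angle between pack_46's own z axis and vertical above 0.6 rad).
It fails at once if the shortest pack is tipped over (more than 0.6 rad) (angle between pack_28's own z axis and vertical above 0.6 rad).
It also fails if it takes over 99 s, if anything falls off the work surface, if the arm or the gripper's body presses on something with over 40 N, if the wrist force passes 120 N, or if a joint passes its speed limit or range.

## Robot

A 6-joint arm with a two-finger parallel gripper is mounted at the origin on the work surface. World frame = base frame: x ahead of the robot, y to its left, z up, the work surface at z = 0. Lengths are in mm, angles in rad, forces in N, time in s.
With the tool pointing down it reaches from about 300 to 775 mm from the base axis. Payload 14.6 kg.
Tool frame: the origin (TCP) lies midway between the tips of the shut fingers; the grasp point (between the pads) lies 19 mm behind it; z points along the fingers, y is the line along which they close (so a half turn about z gives the same grasp; the last joint's range is limited). The gripper opens to 94 mm and grips with 3 to 60 N. Pads are 16 mm wide; open, the fingers measure 119 mm over their backs; the gripper's body (75 mm by 177 mm) begins 78 mm behind the grasp point.
Start: joints at [-1.394, 0.3, 1.521, -0, 1.321, -0.067], TCP at [132.759, -533.727, 205.446] pointing down, gripper open.
Joint ranges: [-3.03, 3.03], [-0.79, 2.21], [0.23, 2.52], [-1.04, 4.18], [0, 3.07], [-2.55, 2.55]. Speed limits (rad/s): [2.22, 2.22, 2.57, 3.14, 3.14, 3.14].

## Interface

Orientations are given as [roll, pitch, yaw] about the fixed x, y, z axes, in that order (R = Rz(yaw) Ry(pitch) Rx(roll)).
In Python, from cell import manip, camera gives the robot as it stands.
- The arm moves only by the tool move_arm, never from a script. Its arguments are lists of equal length, an entry for each row: "dp": the shift along the world's x, y, z in mm, a list of three; "rotation": the turn, a rotation vector about the world's x, y, z in rad, a list of three; "hand": the opening, from 0 (shut) to 1 (fully open). A call has 1 to 10 rows; each row shifts and turns the commanded pose from where the row before left it; what a row does not reach is not made up. A row lasts 1/8 s, in which the tool goes at most 62.5 mm and 10.7 degrees, less where a joint would pass 70% of its speed; a pose out of reach is approached as far as the arm can. A call with a gripper value outside its range is refused whole. The fingers move at their own pace and stop on an object; "newtons" is the grip in N (left out, the last holds). Time passes only in rows, so rows that do not move let the fingers close. It gives the time, the measured TCP pose, the force, the opening and the grip force at its end, in the units of the state.
- manip.read_state(): the state, without advancing time (a new reading comes with each control period).
- camera(name): name is "scene" or "top" or "wrist"; returns a dict with "image" (480x640x3 uint8, red, green, blue), "fx", "fy", "cx", "cy" (pixels), "R" (3x3) and "t" (3): a world point X has camera coordinates R X + t; the wrist camera has in their place "mount" (4x4, takes a point from camera to tool coordinates, whose origin is the TCP and whose axes are the flange's). Camera axes: x right, y down, z forward; pixel columns grow to the right and rows downward; lengths in mm; the calibration is good to about 2 mm. A picture is of the moment at which its call begins: read the wrist's pose just before it. There is no depth.
- manip.sign_off(): hands the job in; it is judged then, once.
The state is a dict: "clock": time; "joints": joint angles; "qd": joint speeds; "effort": joint torques, N m; "eef_pos": TCP position; "eef_rot": TCP orientation; "wrist_force": force on the tool from outside, world axes, zero at the start; "moment": the same for the moment, N m; "finger_gap": finger opening in mm; "finger_force": force on a finger pad.
Only numpy, scipy, OpenCV 4.12 (cv2) and the standard library are available. Lean on these libraries where they do the work, as an engineer would, in place of code of your own. Each camera call takes 0.05 s, during which the arm holds its last target. There are 200 camera calls.

## Working session

There is one attempt and no reset: what is moved stays moved. The work goes in short steps, Python scripts to look and compute and a tool call to move; the robot and the scene stay as the last step left them, time stands still between calls to the robot, and variables do not carry over. Pictures are saved under pics/ and viewed, at most 14 in all, crops included, and the job is handed in when it is done.

Besides the shell and the picture viewer there is one more tool, called after "Request:" by a JSON object that holds its "fn" and its "kwargs". move_arm: Moves the arm, as the interface text tells. Its arguments: {"type":"object","properties":{"dp":{"type":"array","items":{"type":"array","items":{"type":"number"}}},"rotation":{"type":"array","items":{"type":"array","items":{"type":"number"}}},"hand":{"type":"array","items":{"type":"number"}},"newtons":{"type":"number"}},"required":["dp","rotation","hand"]}

```bash
mkdir -p pics; python3 - <<'E'
from cell import manip, camera
import cv2, pickle
for n in("top","scene"):
    c=camera(n); pickle.dump(c,open(n+".pkl","wb")); cv2.imwrite(f"pics/{n}0.png",c["image"][:,:,::-1])
    print(n,c["fx"],c["cx"],c["cy"],c["R"],c["t"])
print(manip.read_state())
E
```

```text
top 476.3207434059856 327.14731245367057 233.17365058603605 [[-0.0125789  -0.99971214  0.02043042]
 [-0.99565574  0.01063747 -0.0925013 ]
 [ 0.09225735 -0.02150523 -0.99550294]] [ -9.63753551 564.15909358 825.77990046]
scene 489.0455937159594 330.6738428333835 234.40042308739194 [[ 0.36058752  0.93268453  0.0087295 ]
 [ 0.72112164 -0.27283427 -0.63682419]
 [-0.59157436  0.23592588 -0.77095963]] [-188.11998787 -378.14297191 1286.88943549]
{'clock': 0.1, 'joints': array([-1.39362988e+00,  3.00420846e-01,  1.52154355e+00,  1.61628275e-05,
        1.32071320e+00, -6.65739349e-02]), 'qd': array([-0.00067386, -0.00173265, -0.00139018,  0.00083263,  0.00050768,
       -0.00076573]), 'effort': array([ 6.31894327e-04, -5.32644188e+01, -3.53283012e+01,  7.09981145e-02,
        2.34709441e-02, -4.80254232e-05]), 'eef_pos': array([ 132.7048266 , -533.49287744,  204.9297743 ]), 'eef_rot': array([-3.14051115e+00, -8.77968178e-05,  2.43736327e-01]), 'wrist_force': array([-0.39789747,  0.36809205, -0.42673603]), 'moment': array([ 0.04124101,  0.00233867, -0.00641917]), 'finger_force': 0.0, 'finger_gap': 94.0265321753867}
```

View pics/top0.png

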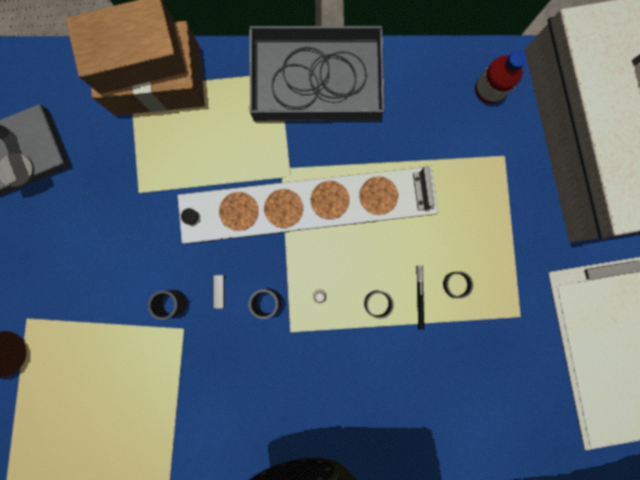

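View pics/scene0.png

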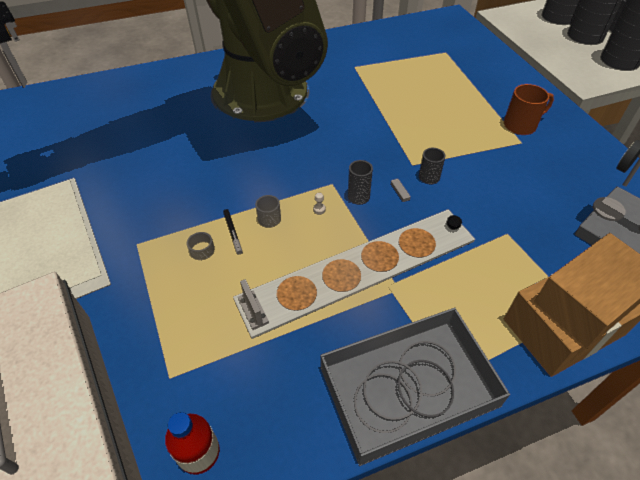

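```bash
python3 - <<'E'
import cv2
a=cv2.imread("pics/top0.png")
cv2.imwrite("pics/c1.png",cv2.resize(a[260:340,140:300],None,fx=5,fy=5,interpolation=cv2.INTER_CUBIC))
cv2.imwrite("pics/c2.png",cv2.resize(a[260:340,340:500],None,fx=5,fy=5,interpolation=cv2.INTER_CUBIC))
import numpy as np
h=cv2.cvtColor(a,cv2.COLOR_BGR2HSV)
m=((h[...,0]<20)&(h[...,1]>90)&(h[...,2]>60)).astype(np.uint8); m[:165]=0;m[240:]=0;m[:,:205]=0;m[:,415:]=0
m=cv2.morphologyEx(m,cv2.MORPH_CLOSE,np.ones((5,5)))
n,l,s,c=cv2.connectedComponentsWithStats(m)
for i in range(n):
    if s[i,4]>300: print(s[i],c[i])
E
```

```text
[     0      0    640    480 302737] [319.68381136 240.03096417]
[ 360  177   38   37 1106] [378.3761302  195.23869801]
[ 311  181   38   38 1113] [329.5606469  199.58849955]
[ 265  190   38   38 1116] [283.27150538 208.0546595 ]
[ 220  192   38   38 1128] [238.35638298 210.88741135]
```

View pics/c1.png

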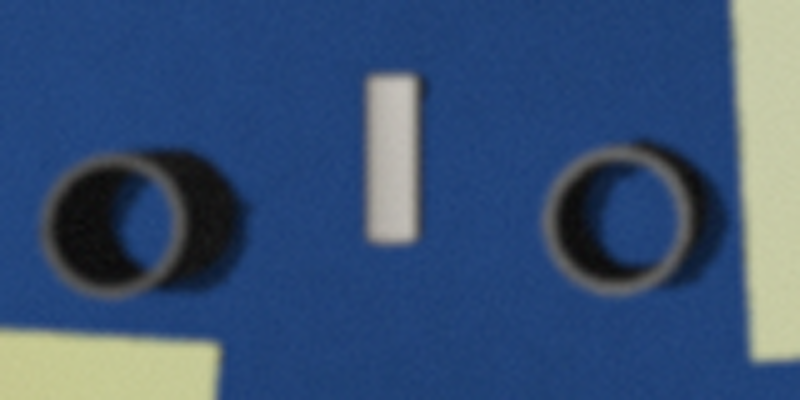

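View pics/c2.png

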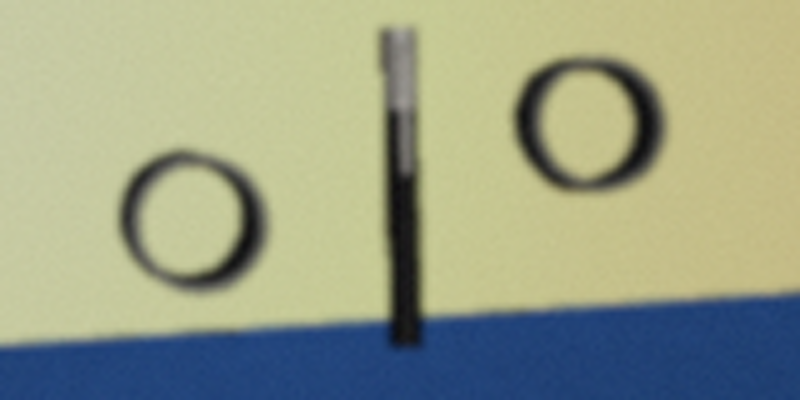

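```bash
cat > h.py <<'E'
import numpy as np, cv2
from scipy.spatial.transform import Rotation as Ro
def ray(c,u,v,z):
    d=c["R"].T@np.array([(u-c["cx"])/c["fx"],(v-c["cy"])/c["fy"],1]); o=-c["R"].T@c["t"]
    return o+d*(z-o[2])/d[2]
def proj(c,X):
    p=c["R"]@np.array(X,float)+c["t"]; return p[0]/p[2]*c["fx"]+c["cx"],p[1]/p[2]*c["fy"]+c["cy"]
def wrist(name):
    from cell import manip,camera
    s=manip.read_state(); c=camera("wrist")
    cv2.imwrite(f"pics/{name}.png",c["image"][:,:,::-1])
    T=np.eye(4);T[:3,:3]=Ro.from_euler("xyz",s["eef_rot"]).as_matrix();T[:3,3]=s["eef_pos"]
    M=np.linalg.inv(T@c["mount"]); c["R"],c["t"]=M[:3,:3],M[:3,3]
    return s,c
E
python3 - <<'E'
from h import *; import pickle
c=pickle.load(open("top.pkl","rb"));s=pickle.load(open("scene.pkl","rb"))
for n,u,v,z in [("64",163,305.2,64),("82",263.8,304,82),("46",379.8,304,46),("28",458.5,284.6,28),("a",378.4,195.2,12),("b",329.6,199.6,12),("c",283.3,208.05,12),("d",238.4,210.9,12)]:
    X=ray(c,u,v,z); print(n,X.round(1),"scene",np.round(proj(s,X),1))
E
```

```text
64 [442.4 260.9  64. ] scene [432.2 153.8]
82 [443.   90.6  82. ] scene [359.  166.9]
46 [ 438.4 -105.2   46. ] scene [266.1 202.7]
28 [ 469.6 -248.5   28. ] scene [198.9 239.9]
a [ 634.4 -111.5   12. ] scene [295.3 291.4]
b [627.  -21.8  12. ] scene [340.3 273.6]
c [612.2  62.9  12. ] scene [378.7 254.7]
d [607.8 144.5  12. ] scene [415.9 241.1]
```

Request:
{"fn": "move_arm", "kwargs": {"dp": [[26,52,0],[26,52,0],[26,52,0],[26,52,0],[26,52,0],[26,52,0],[26,52,0],[26,52,0],[26,52,0],[26,52,0]], "rotation": [[0,0,0.1327],[0,0,0.1327],[0,0,0.1327],[0,0,0.1327],[0,0,0.1327],[0,0,0.1327],[0,0,0.1327],[0,0,0.1327],[0,0,0.1327],[0,0,0.1327]], "hand": [0.8,0.8,0.8,0.8,0.8,0.8,0.8,0.8,0.8,0.8], "newtons": 30}}

```text
clock: 1.35
eef_pos: [393.2, -11.8, 205.5]
eef_rot: [3.141, 0.0, 1.575]
wrist_force: [0.6, -0.8, 0.4]
finger_gap: 75.1
finger_force: 0.0
```

Request:
{"fn": "move_arm", "kwargs": {"dp": [[26,52,0],[24,52,0],[0,0,0],[0,0,0]], "rotation": [[0,0,0],[0,0,0],[0,0,0],[0,0,0]], "hand": [0.8,0.8,0.8,0.8]}}

```text
clock: 1.85
eef_pos: [442.4, 90.0, 205.1]
eef_rot: [-3.141, 0.0, 1.571]
wrist_force: [-0.3, 0.3, 0.1]
finger_gap: 75.4
finger_force: 0.0
```

```bash
python3 - <<'E'
from h import *
s,c=wrist("w1")
print(s["clock"],s["eef_pos"],s["eef_rot"],s["finger_gap"],s["joints"])
print(proj(c,[443,90.6,82]),proj(c,[443,90.6,0]),-c["R"].T@c["t"])
E
```

```text
1.85 [442.40311995  90.00291768 205.1039324 ] [-3.14069855e+00  2.64770258e-04  1.57127269e+00] 75.42021264447578 [ 1.19637773e-01  7.92561222e-02  1.78435580e+00 -1.63518456e-04
  1.27889997e+00  1.19208659e-01]
(np.float64(320.1734417321951), np.float64(223.78074102636998)) (np.float64(320.05507828325415), np.float64(204.84312868783758)) [442.40414981 160.3260394  383.67633963]
```

View pics/w1.png

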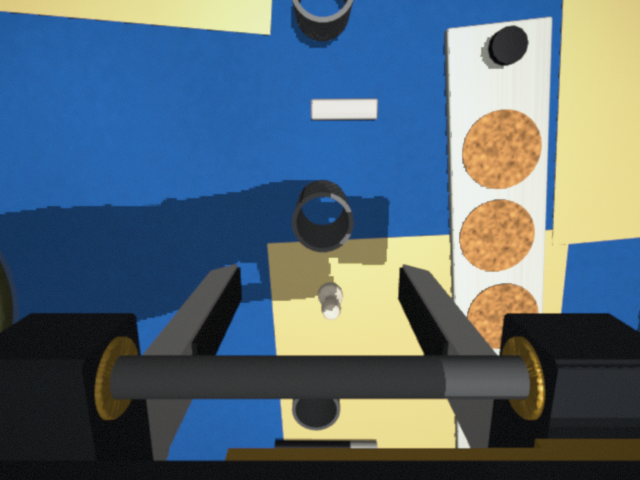

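```bash
python3 - <<'E'
from h import *
s,c=wrist("w2")
a=cv2.imread("pics/w2.png");h=cv2.cvtColor(a,cv2.COLOR_BGR2HSV)
m=((h[...,0]<16)&(h[...,1]>90)&(h[...,2]>60)).astype(np.uint8); m[:90]=0;m[280:]=0;m[:,:455]=0;m[:,548:]=0
m=cv2.morphologyEx(m,cv2.MORPH_OPEN,np.ones((5,5)));m=cv2.morphologyEx(m,cv2.MORPH_CLOSE,np.ones((9,9)))
for i,(st,ce) in enumerate(zip(*cv2.connectedComponentsWithStats(m)[2:])):
    if i and st[4]>1000: print(st,ce,ray(c,*ce,12).round(1))
print(ray(c,322.5,221,82),ray(c,323,7,64))
E
```

```text
[ 463  109   78   79 4465] [501.25016797 147.39776036] [608.4 145.6  12. ]
[ 462  199   72   71 3568] [498.18834081 234.57707399] [614.7  63.4  12. ]
[444.87162336  92.32442365  82.        ] [444.93267658 247.06326542  64.        ]
```

Request:
{"fn": "move_arm", "kwargs": {"dp": [[1.5,1.5,-45],[0,0,-50],[0,0,-45],[0,0,-25],[0,0,0],[0,0,0],[0,0,0],[0,0,0],[0,0,0],[0,0,0]], "rotation": [[0,0,0],[0,0,0],[0,0,0],[0,0,0],[0,0,0],[0,0,0],[0,0,0],[0,0,0],[0,0,0],[0,0,0]], "hand": [0.8,0.8,0.8,0.8,0.8,0.3,0.3,0.3,0.3,0.3]}}

```text
clock: 3.2
eef_pos: [444.6, 91.8, 41.2]
eef_rot: [3.141, -0.0, 1.571]
wrist_force: [-2.0, -1.0, 7.5]
finger_gap: 47.7
finger_force: 30.0
```

Request:
{"fn": "move_arm", "kwargs": {"dp": [[0,0,20],[0,0,40],[32,-34,10],[32,-34,0],[32,-34,0],[32,-34,0],[32,-34,0],[30,-33,0],[0,0,0],[0,0,0]], "rotation": [[0,0,0],[0,0,0],[0,0,0],[0,0,0],[0,0,0],[0,0,0],[0,0,0],[0,0,0],[0,0,0],[0,0,0]], "hand": [0.3,0.3,0.3,0.3,0.3,0.3,0.3,0.3,0.3,0.3]}}

```text
clock: 4.45
eef_pos: [633.7, -110.8, 109.9]
eef_rot: [-3.14, -0.0, 1.571]
wrist_force: [-0.4, 0.1, -3.0]
finger_gap: 47.9
finger_force: 30.0
```

```bash
python3 - <<'E'
from h import *
s,c=wrist("w3")
print(s["eef_pos"],s["finger_gap"])
print([np.round(proj(c,p),1) for p in ([634.5,-111.5,12],[627,-22,12],[613,63,12])])
E
```

```text
[ 633.67788013 -110.83785735  109.85098095] 47.85679728738924
[array([320.6, 233.5]), array([309.6, 102.3]), array([285.9, -44.1])]
```

View pics/w3.png

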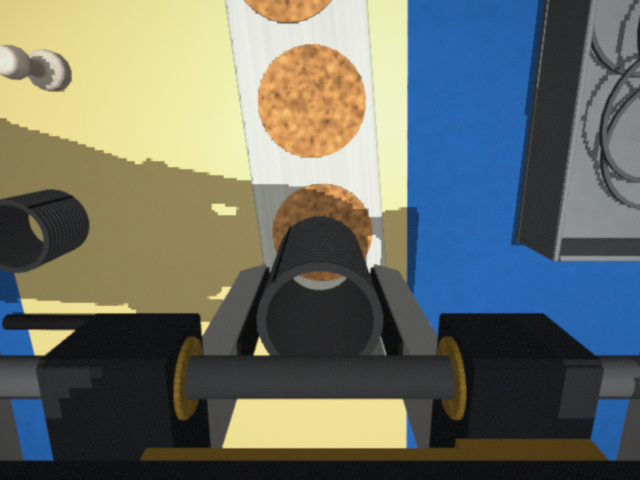

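Request:
{"fn": "move_arm", "kwargs": {"dp": [[0.8,-0.7,-30],[0,0,-20],[0,0,-4],[0,0,-2],[0,0,0],[0,0,0],[0,0,0],[0,0,0]], "rotation": [[0,0,0],[0,0,0],[0,0,0],[0,0,0],[0,0,0],[0,0,0],[0,0,0],[0,0,0]], "hand": [0.3,0.3,0.3,0.3,0.3,0.75,0.75,0.75]}}

```text
clock: 5.5
eef_pos: [635.2, -112.0, 54.8]
eef_rot: [3.141, 0.0, 1.571]
wrist_force: [-0.3, -0.4, -0.2]
finger_gap: 70.2
finger_force: 0.0
```

Request:
{"fn": "move_arm", "kwargs": {"dp": [[0,0,50],[0,0,60],[-24,46,40],[-24,47,0],[-24,47,0],[-24,47,0],[-24,47,0],[-24,47,0],[-24,47,0],[-25,45,0]], "rotation": [[0,0,0],[0,0,0],[0,0,0],[0,0,0],[0,0,0],[0,0,0],[0,0,0],[0,0,0],[0,0,0],[0,0,0]], "hand": [0.8,0.8,0.8,0.8,0.8,0.8,0.8,0.8,0.8,0.8]}}

```text
clock: 6.75
eef_pos: [442.3, 260.4, 203.0]
eef_rot: [3.141, -0.0, 1.571]
wrist_force: [1.2, -0.8, 0.2]
finger_gap: 75.4
finger_force: 0.0
```

Request:
{"fn": "move_arm", "kwargs": {"dp": [[0,0,0],[0,0,0]], "rotation": [[0,0,0],[0,0,0]], "hand": [0.8,0.8]}}

```text
clock: 7.0
eef_pos: [443.4, 258.6, 202.8]
eef_rot: [3.141, 0.0, 1.571]
wrist_force: [0.4, -0.6, 0.6]
finger_gap: 75.3
finger_force: 0.0
```

```bash
python3 - <<'E'
from h import *
s,c=wrist("w4")
print(s["eef_pos"],s["eef_rot"],s["finger_gap"])
print(proj(c,[442.4,260.9,64]),proj(c,[442.4,260.9,0]))
E
```

```text
[443.41760943 258.63747545 202.76999522] [3.14120087e+00 1.52381307e-05 1.57101531e+00] 75.26856847263849
(np.float64(317.9462263918424), np.float64(217.48278830961513)) (np.float64(318.12595536675343), np.float64(203.62819593008885))
```

View pics/w4.png

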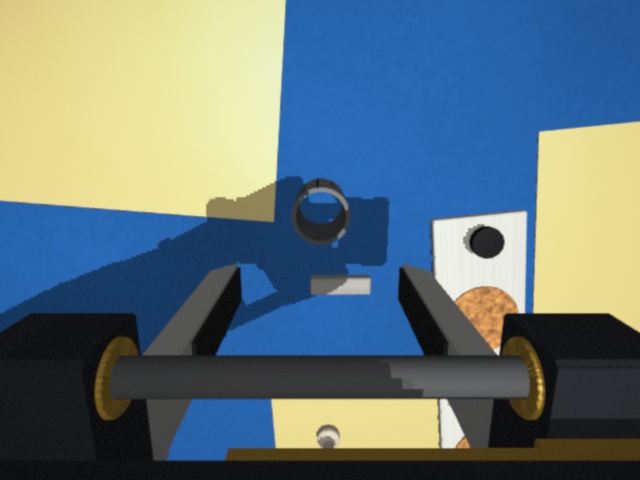

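Request:
{"fn": "move_arm", "kwargs": {"dp": [[1.6,3.5,-50],[0,0,-55],[0,0,-45],[0,0,-24],[0,0,0],[0,0,0],[0,0,0],[0,0,0],[0,0,0]], "rotation": [[0,0,0],[0,0,0],[0,0,0],[0,0,0],[0,0,0],[0,0,0],[0,0,0],[0,0,0],[0,0,0]], "hand": [0.8,0.8,0.8,0.8,0.8,0.3,0.3,0.3,0.3]}}

```text
clock: 8.18
eef_pos: [445.1, 262.6, 29.4]
eef_rot: [3.141, -0.0, 1.571]
wrist_force: [-2.1, -1.7, 7.2]
finger_gap: 48.1
finger_force: 30.0
```

Request:
{"fn": "move_arm", "kwargs": {"dp": [[0,0,20],[0,0,45],[31,-47,5],[31,-48,0],[31,-47,0],[30,-47,0],[30,-47,0],[30,-47.5,0],[0,0,0],[0,0,0]], "rotation": [[0,0,0],[0,0,0],[0,0,0],[0,0,0],[0,0,0],[0,0,0],[0,0,0],[0,0,0],[0,0,0],[0,0,0]], "hand": [0.3,0.3,0.3,0.3,0.3,0.3,0.3,0.3,0.3,0.3]}}

```text
clock: 9.43
eef_pos: [627.3, -20.8, 98.2]
eef_rot: [-3.141, -0.0, 1.571]
wrist_force: [0.0, -0.0, -2.0]
finger_gap: 47.8
finger_force: 30.0
```

```bash
python3 - <<'E'
from h import *
s,c=wrist("w5")
print(s["eef_pos"],s["finger_gap"])
print([np.round(proj(c,p),1) for p in ([628,-21,12],[613,63,12],[608,145,12])])
E
```

```text
[627.33405953 -20.75531146  98.23556466] 47.7702102264595
[array([320.3, 237.1]), array([297. , 109.4]), array([286.7, -36.9])]
```

View pics/w5.png

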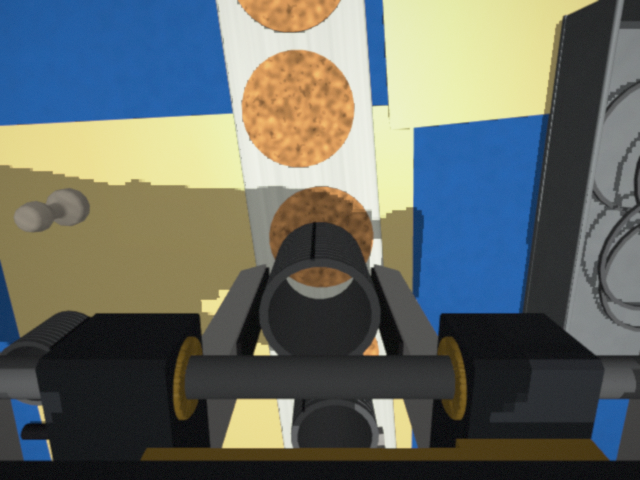

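Request:
{"fn": "move_arm", "kwargs": {"dp": [[0.8,0,-30],[0,0,-20],[0,0,-4],[0,0,-2],[0,0,0],[0,0,0],[0,0,0],[0,0,0]], "rotation": [[0,0,0],[0,0,0],[0,0,0],[0,0,0],[0,0,0],[0,0,0],[0,0,0],[0,0,0]], "hand": [0.3,0.3,0.3,0.3,0.3,0.75,0.75,0.75]}}

```text
clock: 10.48
eef_pos: [628.7, -21.1, 42.9]
eef_rot: [3.141, 0.0, 1.571]
wrist_force: [-0.2, -1.3, 0.0]
finger_gap: 70.2
finger_force: 0.0
```

Request:
{"fn": "move_arm", "kwargs": {"dp": [[0,0,45],[0,0,55],[-48,-21,35],[-47,-21,20],[-47,-21,0],[-47,-20,0],[0,0,0],[0,0,0]], "rotation": [[0,0,0],[0,0,0],[0,0,0],[0,0,0],[0,0,0],[0,0,0],[0,0,0],[0,0,0]], "hand": [0.8,0.8,0.8,0.8,0.8,0.8,0.8,0.8]}}

```text
clock: 11.48
eef_pos: [440.5, -103.9, 197.8]
eef_rot: [3.141, 0.0, 1.57]
wrist_force: [0.1, 0.0, 0.6]
finger_gap: 75.4
finger_force: 0.0
```

```bash
python3 - <<'E'
from h import *
s,c=wrist("w6")
print(s["eef_pos"],s["finger_gap"],c["fx"])
print(proj(c,[440,-104,46]),proj(c,[440,-104,0]))
E
```

```text
[ 440.54702911 -103.90064339  197.77575743] 75.41399058353743 398.9557361367747
(np.float64(318.41868943865893), np.float64(216.95233388187205)) (np.float64(318.4610579765787), np.float64(206.9340358254205))
```

View pics/w6.png

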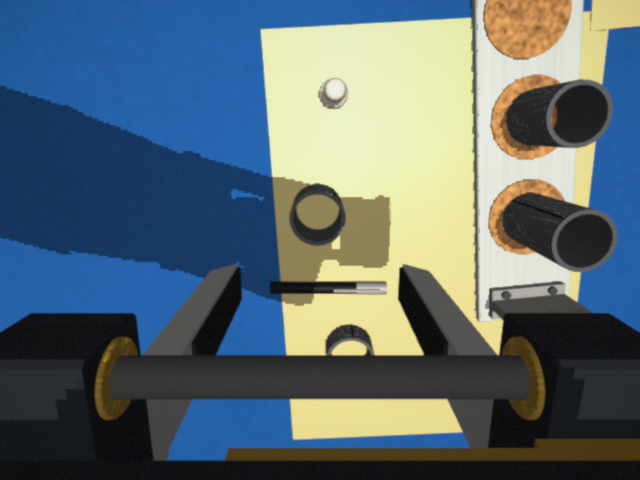

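Request:
{"fn": "move_arm", "kwargs": {"dp": [[0,0,-50],[0,0,-60],[0,0,-50],[0,0,-23],[0,0,0],[0,0,0],[0,0,0],[0,0,0],[0,0,0]], "rotation": [[0,0,0],[0,0,0],[0,0,0],[0,0,0],[0,0,0],[0,0,0],[0,0,0],[0,0,0],[0,0,0]], "hand": [0.8,0.8,0.8,0.8,0.8,0.3,0.3,0.3,0.3]}}

```text
clock: 12.65
eef_pos: [440.3, -104.0, 15.0]
eef_rot: [3.141, 0.0, 1.571]
wrist_force: [-1.9, 1.4, 8.0]
finger_gap: 48.3
finger_force: 30.0
```

Request:
{"fn": "move_arm", "kwargs": {"dp": [[0,0,20],[0,0,50],[29,28,15],[29,28,0],[29,28,0],[29,28,0],[29,28,0],[28.5,28,0],[0,0,0],[0,0,0]], "rotation": [[0,0,0],[0,0,0],[0,0,0],[0,0,0],[0,0,0],[0,0,0],[0,0,0],[0,0,0],[0,0,0],[0,0,0]], "hand": [0.3,0.3,0.3,0.3,0.3,0.3,0.3,0.3,0.3,0.3]}}

```text
clock: 13.9
eef_pos: [612.9, 63.9, 99.1]
eef_rot: [-3.141, 0.0, 1.571]
wrist_force: [0.1, -0.6, -1.7]
finger_gap: 47.8
finger_force: 30.0
```

```bash
python3 - <<'E'
from h import *
s,c=wrist("w7")
print(s["eef_pos"],s["finger_gap"])
print([np.round(proj(c,p),1) for p in ([613.8,64,12],[608,145,12])])
E
```

```text
[612.9444067   63.85550681  99.07544541] 47.81425533452707
[array([320.6, 236.2]), array([311.8, 113.7])]
```

View pics/w7.png

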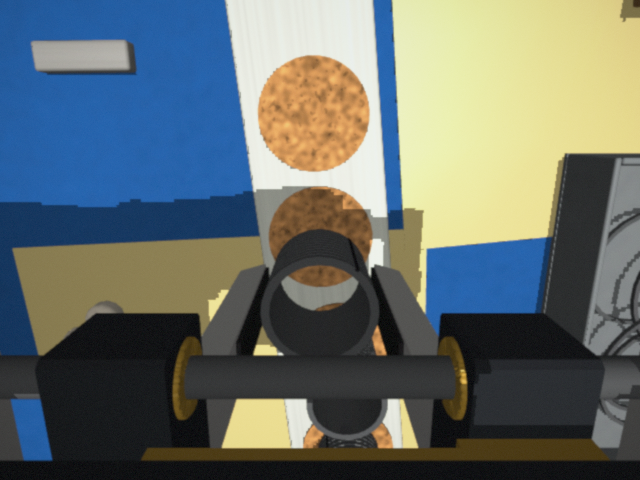

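Request:
{"fn": "move_arm", "kwargs": {"dp": [[0.7,0,-35],[0,0,-30],[0,0,-5],[0,0,-2],[0,0,0],[0,0,0],[0,0,0],[0,0,0]], "rotation": [[0,0,0],[0,0,0],[0,0,0],[0,0,0],[0,0,0],[0,0,0],[0,0,0],[0,0,0]], "hand": [0.3,0.3,0.3,0.3,0.3,0.75,0.75,0.75]}}

```text
clock: 14.95
eef_pos: [614.3, 64.2, 27.6]
eef_rot: [3.141, 0.0, 1.571]
wrist_force: [0.1, -0.2, 0.6]
finger_gap: 70.0
finger_force: 0.0
```

Request:
{"fn": "move_arm", "kwargs": {"dp": [[0,0,50],[0,0,60],[-20,-44,50],[-20,-44,10],[-20,-44,0],[-20,-45,0],[-21,-45,0],[-21,-45,0],[-21,-44,0],[0,0,0]], "rotation": [[0,0,0],[0,0,0],[0,0,0],[0,0,0],[0,0,0],[0,0,0],[0,0,0],[0,0,0],[0,0,0],[0,0,0]], "hand": [0.8,0.8,0.8,0.8,0.8,0.8,0.8,0.8,0.8,0.8]}}

```text
clock: 16.2
eef_pos: [472.0, -244.6, 192.4]
eef_rot: [3.142, 0.0, 1.567]
wrist_force: [0.5, -0.4, -0.1]
finger_gap: 75.2
finger_force: 0.0
```

Request:
{"fn": "move_arm", "kwargs": {"dp": [[0,0,0],[0,0,0]], "rotation": [[0,0,0],[0,0,0]], "hand": [0.8,0.8]}}

```text
clock: 16.45
eef_pos: [473.7, -241.5, 192.3]
eef_rot: [3.141, -0.0, 1.572]
wrist_force: [0.1, -0.6, 0.2]
finger_gap: 75.3
finger_force: 0.0
```

```bash
python3 - <<'E'
from h import *
s,c=wrist("w8")
print(s["eef_pos"],s["eef_rot"],s["finger_gap"])
print(proj(c,[471,-247,28]),proj(c,[471,-247,0]))
E
```

```text
[ 473.66969392 -241.50008728  192.30044055] [ 3.14146369e+00 -5.56149532e-05  1.57216388e+00] 75.27259079322779
(np.float64(316.18216085674345), np.float64(220.03665130655446)) (np.float64(316.3969948931793), np.float64(213.66149890690178))
```

View pics/w8.png

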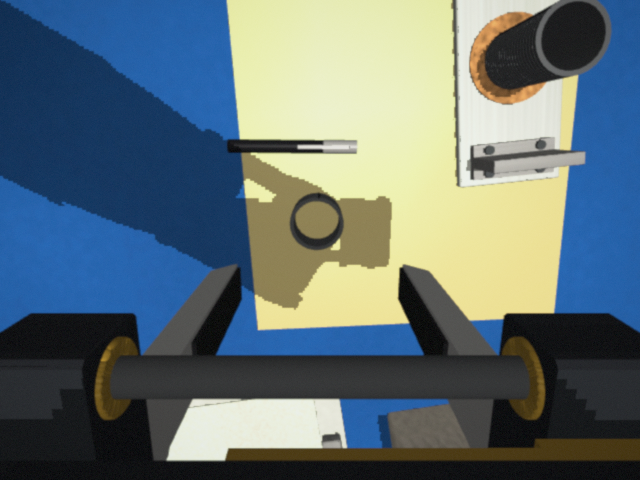

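Request:
{"fn": "move_arm", "kwargs": {"dp": [[-2.4,-7,-50],[0,0,-60],[0,0,-55],[0,0,-23],[0,0,0],[0,0,0],[0,0,0],[0,0,0],[0,0,0]], "rotation": [[0,0,0],[0,0,0],[0,0,0],[0,0,0],[0,0,0],[0,0,0],[0,0,0],[0,0,0],[0,0,0]], "hand": [0.8,0.8,0.8,0.8,0.8,0.3,0.3,0.3,0.3]}}

```text
clock: 17.62
eef_pos: [471.0, -249.5, 4.7]
eef_rot: [3.141, 0.0, 1.571]
wrist_force: [-1.0, 0.7, 3.8]
finger_gap: 48.1
finger_force: 30.0
```

Request:
{"fn": "move_arm", "kwargs": {"dp": [[0,0,20],[0,0,50],[10,40,45],[10,50,0],[12,50,0],[15,50,0],[20,50,0],[22,50,0],[25,50,0],[24,54,0]], "rotation": [[0,0,0],[0,0,0],[0,0,0],[0,0,0],[0,0,0],[0,0,0],[0,0,0],[0,0,0],[0,0,0],[0,0,0]], "hand": [0.3,0.3,0.3,0.3,0.3,0.3,0.3,0.3,0.3,0.3]}}

```text
clock: 18.88
eef_pos: [609.3, 146.1, 119.2]
eef_rot: [3.142, 0.0, 1.57]
wrist_force: [1.6, 0.5, -0.5]
finger_gap: 47.8
finger_force: 30.0
```

Request:
{"fn": "move_arm", "kwargs": {"dp": [[0,0,0],[0,0,0]], "rotation": [[0,0,0],[0,0,0]], "hand": [0.3,0.3]}}

```text
clock: 19.12
eef_pos: [608.4, 144.2, 118.9]
eef_rot: [-3.141, 0.0, 1.571]
wrist_force: [-0.4, -0.5, -0.5]
finger_gap: 47.8
finger_force: 30.0
```

```bash
python3 - <<'E'
from h import *
s,c=wrist("w9")
print(s["eef_pos"],s["eef_rot"],s["finger_gap"])
print([np.round(proj(c,p),1) for p in ([609.4,145.4,12],)])
E
```

```text
[608.38528357 144.15283228 118.86666181] [-3.14072095e+00  3.61341483e-04  1.57098741e+00] 47.7789454709486
[array([320.8, 227.9])]
```

View pics/w9.png

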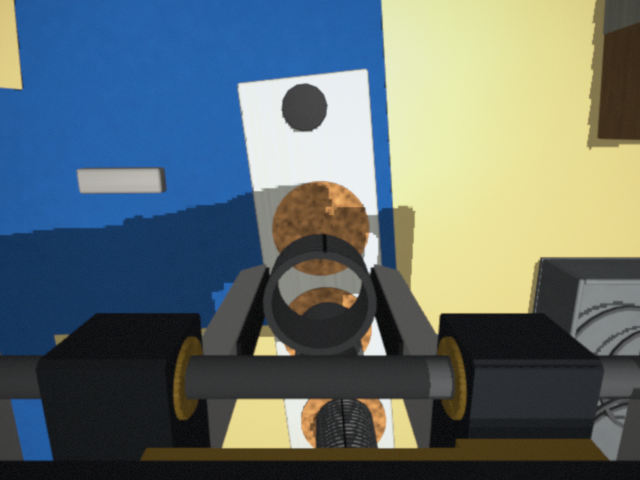

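Request:
{"fn": "move_arm", "kwargs": {"dp": [[1,1,-50],[0,0,-40],[0,0,-8],[0,0,-3.5],[0,0,0],[0,0,0],[0,0,0],[0,0,0]], "rotation": [[0,0,0],[0,0,0],[0,0,0],[0,0,0],[0,0,0],[0,0,0],[0,0,0],[0,0,0]], "hand": [0.3,0.3,0.3,0.3,0.3,0.75,0.75,0.75]}}

```text
clock: 20.18
eef_pos: [609.9, 145.7, 18.1]
eef_rot: [3.141, -0.0, 1.571]
wrist_force: [-0.3, -0.5, -0.7]
finger_gap: 70.3
finger_force: 0.0
```

Request:
{"fn": "move_arm", "kwargs": {"dp": [[0,0,50],[0,0,60],[-50,0,50],[-60,0,20],[-60,0,0],[-60,0,0],[0,0,0],[0,0,0]], "rotation": [[0,0,0],[0,0,0],[0,0,0],[0,0,0],[0,0,0],[0,0,0],[0,0,0],[0,0,0]], "hand": [0.75,0.75,0.75,0.75,0.75,0.75,0.75,0.75]}}

```text
clock: 21.18
eef_pos: [387.0, 145.7, 192.3]
eef_rot: [3.14, -0.0, 1.571]
wrist_force: [0.1, -0.6, 1.2]
finger_gap: 70.6
finger_force: 0.0
```

```bash
python3 - <<'E'
from cell import camera
import cv2
a=camera("top")["image"][:,:,::-1][150:260,170:450]; b=camera("scene")["image"][:,:,::-1][190:350,220:500]
import numpy as np
cv2.imwrite("pics/fin.png",cv2.resize(np.vstack([a,b]),None,fx=2.2,fy=2.2,interpolation=cv2.INTER_CUBIC))
E
```

```text
(no output)
```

View pics/fin.png

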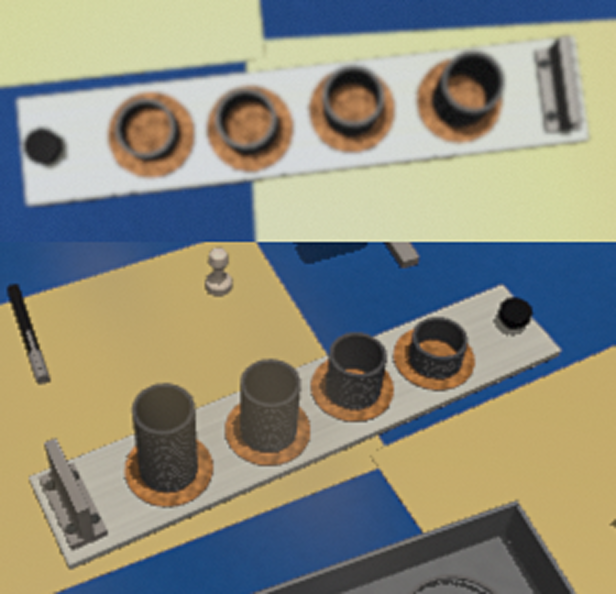

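```bash
python3 - <<'E'
from h import *; import pickle
from cell import manip
c=pickle.load(open("top.pkl","rb"))
for o,p,z in [((384.1,187.7),(378.4,195.2),94),((330.5,195),(329.6,199.6),76),((282.3,204.1),(283.3,208.05),58),((237.3,208.2),(238.4,210.9),40)]:
    print((ray(c,*o,z)-ray(c,*p,12))[:2].round(1))
print(manip.sign_off())
E
```

```text
[-1.6  1. ]
[-2.6  0.1]
[ 0.1 -1.5]
[ 0.8 -2.7]
the job is handed in; nothing more can be done
None
```

All four packs stand upright on their pads, 82, 64, 46 and 28 mm counting from the end stop, each within about 3 mm of its pad's centre in the final top-camera check; the job is handed in at about 21 s, and no verdict was returned.

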